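Hold an LED module over its empty lamp housing for wiring

ROBOT

A 6-joint arm with a two-finger parallel gripper is mounted at the origin on the work surface. World frame = base frame: x ahead of the robot, y to its left, z up, the work surface at z = 0. Lengths are in m, angles in rad, forces in N, time in s.
With the tool pointing down it reaches from about 0.325 to 0.9 m from the base axis. Payload 6.1 kg.
Tool frame: the origin (TCP) lies midway between the tips of the shut fingers; the grasp point (between the pads) lies 19 mm behind it; z points along the fingers, y is the line along which they close (so a half turn about z gives the same grasp; the last joint's range is limited). The gripper opens to 85 mm and grips with 20 to 120 N. Pads are 22 mm wide; open, the fingers measure 114 mm over their backs; the gripper's body (76 mm by 85 mm) begins 54 mm behind the grasp point. The pads swing forward as they close: fully open they stand 13 mm farther back than shut.
Start: joints at [1.036, 0.22, 1.526, -0, 1.395, -0.126], TCP at [0.248, 0.573, 0.231] pointing down, gripper open.
Joint ranges: [-2.98, 2.98], [-0.91, 2.08], [0.09, 2.57], [-1.24, 4.39], [0.2, 2.65], [-2.68, 2.68]. Speed limits (rad/s): [2.57, 2.57, 3.01, 3.14, 3.14, 3.14].

INTERFACE

Orientations are given as [roll, pitch, yaw] about the fixed x, y, z axes, in that order (R = Rz(yaw) Ry(pitch) Rx(roll)).
In Python, from plant import movep, move_l, set_joints, gripper_to, hold, inverse_kinematics, observe, get_image, get_calibration, Unreachable, job_done gives the robot as it stands. Calls block until the motion is done:
- movep(position, orientation): joint-space move of the TCP to a pose.
- move_l(position, feed=0.15, rotation=None, max_force=None): straight line of the TCP; rotation=None keeps the orientation; feed is the mean speed in m/s. With max_force (N) it stops when the force on the tool has changed by that much, and returns True; else False.
- set_joints(angles): joint-space move.
- gripper_to(opening, f_grip=None): finger opening in m; f_grip is the grip in N (None keeps the last); returns when the fingers have stopped.
- hold(seconds).
- inverse_kinematics(position, orientation): joint angles nearest the present ones, or None.
- observe(): the state.
- get_image(name): name is "scene" or "top" or "wrist"; returns (picture, depth): 420x560x3 uint8, red, green, blue; 420x560 float32, m along the optical axis (not along the pixel's ray), 0 where there is no reading.
- get_calibration(name): a dict with "intrinsics" (3x3 intrinsics, pixels), "world_from_camera" (4x4, takes a point from camera to world coordinates). Camera axes: x right, y down, z forward; pixel columns grow to the right and rows downward; lengths in m; the calibration is good to about 2 mm. A picture is of the moment at which its call begins: read the wrist's pose just before it. get_calibration takes no time and is no camera call; for the wrist camera it gives the pose at the moment of the call.
A pose or a line that the arm cannot do raises Unreachable and nothing moves.
- job_done(): hands the job in; it is judged then, once.
The state is a dict: "time_s": time; "q": joint angles; "joint_velocities": joint speeds; "joint_torque": joint torques, N m; "eef_pos": TCP position; "tcp_rot": TCP orientation; "ft_force": force on the tool from outside, world axes, zero at the start; "torque": the same for the moment, N m; "opening": finger opening in m; "grasp_force": force on a finger pad.
Only numpy, scipy, OpenCV 4.12 (cv2) and the standard library are available. Lean on these libraries where they do the work, as an engineer would, in place of code of your own. Each camera call takes 0.05 s, during which the arm holds its last target. There are 200 camera calls.

TASK

Take the LED module out of its tray by its white driver block, gripping the thin plastic gently (35 N on each side at most), and carry it up and over the row of finished lamps to the empty black housing. Hold it there hovering level about 15 mm above the housing's rim, centred, with its two ears in line over the housing's two screw posts, so that a colleague can connect the leads underneath. Finish still holding it like that; touch neither the lamps nor the housing, and leave the other things on the bench alone.

Things in the scene. Friction and masses are not known exactly. Their poses are not given: they have to be found in the camera images.
- module: LED module, loose, 0.18-0.35 kg: flat aluminium plate, diameter 92, 5 thick, with two ears (22 wide) reaching 57 mm from the centre along its +x and -x; same after a half turn. Six small lenses on top, 17 high, on a 34 mm radius. Its upright white driver block in the middle is the place to grip. Origin: centre of the plate's underside, z up.
- driver_block (a point): Centre of the top of the module's thin white plastic driver block: 44 mm along the module's x, 26 mm along its y (grip it across y). Top 55 mm above the module's underside, 50 mm above the plate. The plastic may be pressed with 35 N by each finger; it cracks at about 45 N.
- housing: Empty lamp housing, loose, 0.7 kg: open black pot, diameter 120, flange 140 at the top; the only lamp without lenses. Mouth 116 wide, rim 95 mm above the origin. Inside at +x and -x, 49.5 mm out, two 12 mm aluminium screw posts end 4 mm below the rim; same after a half turn. Origin: centre of its underside, z up. Across the lamp row from the tray, left or right.
- tray: Fixed shallow cardboard tray, 170 x 170 mm, walls 22 mm high and 4 mm thick, floor 4 mm above the bench, in which the module lies. Origin: centre of its underside.
- lamp_row: Fixed obstacle: three finished black lamps with lenses (140 mm diameter, 148 mm apart along the row's x axis) on a plywood board 460 x 150 x 18 mm. Its highest parts, the lamps' rims, are 113 mm above the bench. It runs away from the robot between tray and housing. Origin: centre of the board's underside; x along the row.
- screwdriver: A screwdriver about 200 mm long, lying on the bench at the far right; a bystander to be left alone.
- gasket: A black rubber gasket ring, 132 mm outside, 108 mm inside, 8 mm high, lying on the bench on the far side on the left; a bystander to be left alone. Origin: centre of its underside.
- screw_cup: A small grey cup, 64 mm wide, 50 mm high, on the far side on the right; a bystander to be left alone. Origin: centre of its underside.
There are look-alikes about, which are no part of the job. Of the things that look like the module, the smaller one is meant. Several things have the shape of the housing; the one meant has the colours described above.

How it is judged:
By the outcome, as a careful person would: the job done as asked, in the order asked, and still so for the second after the job is handed in, while the arm keeps its last pose, push and grip.
It also fails if it takes over 53 s, if anything falls off the work surface, if the arm or the gripper's body presses on something with over 40 N, if the wrist force passes 120 N, or if a joint passes its speed limit or range.

## Working session

There is one attempt and no reset: what is moved stays moved. The work goes in short steps, each a Python script; the robot and the scene stay as the last script left them, time stands still between calls to the robot, and variables do not carry over. Pictures are saved under pics/ and viewed, at most 10 in all, crops included, and the job is handed in when it is done.

```bash
mkdir -p pics; ls; cat > h.py <<'E'
import numpy as np, cv2
from plant import *
def snap(n,tag):
    c=get_calibration(n); im,d=get_image(n)
    np.savez(f'pics/{tag}.npz',im=im,d=d,K=c['intrinsics'],T=c['world_from_camera'])
    cv2.imwrite(f'pics/{tag}.png',im[:,:,::-1]); return im,d,np.array(c['intrinsics']),np.array(c['world_from_camera'])
def load(tag):
    z=np.load(f'pics/{tag}.npz'); return z['im'],z['d'],z['K'],z['T']
def cloud(d,K,T):
    v,u=np.indices(d.shape); P=np.stack([(u-K[0,2])/K[0,0]*d,(v-K[1,2])/K[1,1]*d,d],-1)
    W=P@T[:3,:3].T+T[:3,3]; W[d==0]=np.nan; return W
def crop(tag,u0,v0,u1,v1,s,out):
    cv2.imwrite(f'pics/{out}.png',cv2.resize(cv2.imread(f'pics/{tag}.png')[v0:v1,u0:u1],None,fx=s,fy=s,interpolation=cv2.INTER_CUBIC))
E
python3 - <<'E'
from h import *
a=snap('top','top0');b=snap('scene','scene0')
cv2.imwrite('pics/two.png',cv2.resize(np.vstack([a[0],b[0]])[:,:,::-1],(560,840))[:, :])
for x in (a,b): print(x[2],x[3].round(3))
print(observe())
E
```

```text
pics
[[442.96850261   0.         279.77031106]
 [  0.         442.96850261 203.90775294]
 [  0.           0.           1.        ]] [[-0.004 -0.993  0.115  0.39 ]
 [-1.     0.002 -0.019 -0.059]
 [ 0.019 -0.115 -0.993  1.115]
 [ 0.     0.     0.     1.   ]]
[[405.04613968   0.         275.41350651]
 [  0.         405.04613968 211.65122902]
 [  0.           0.           1.        ]] [[-0.369  0.651 -0.664  1.131]
 [ 0.929  0.248 -0.273  0.189]
 [-0.013 -0.718 -0.696  0.705]
 [ 0.     0.     0.     1.   ]]
{'time_s': 0.1, 'q': array([ 1.03588948e+00,  2.21156043e-01,  1.52751925e+00, -1.39117808e-05,
        1.39466269e+00, -1.26077222e-01]), 'joint_velocities': array([ 0.00135208, -0.00083267, -0.00240041,  0.00127543, -0.00107406,
       -0.0001465 ]), 'joint_torque': array([ 2.75591274e-04, -4.98239851e+01, -3.90550160e+01, -2.40663567e-04,
        5.61574241e-03, -6.53762663e-05]), 'eef_pos': array([0.24817539, 0.57302299, 0.23029125]), 'tcp_rot': array([-3.13985946e+00, -2.05879287e-04,  2.73276530e+00]), 'ft_force': array([ 0.5653331 ,  0.33043736, -0.90467326]), 'torque': array([0.05400671, 0.07977613, 0.07305275]), 'grasp_force': 0.0, 'opening': 0.08529494137130782}
```

View pics/top0.png

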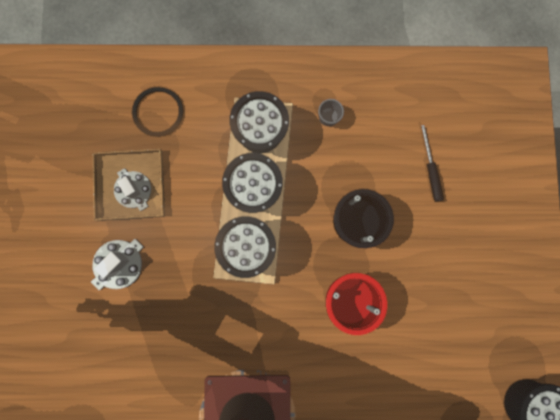

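View pics/scene0.png

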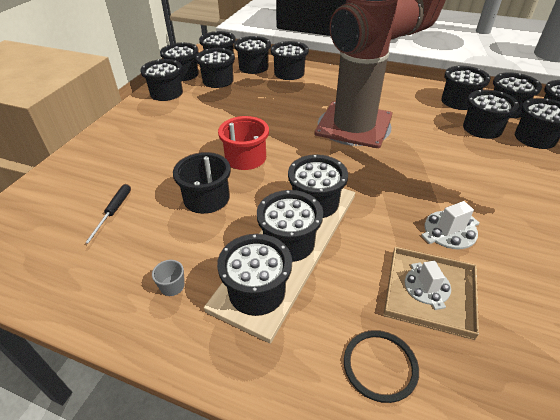

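Top view: the module candidates are (132,188) in the tray and the larger one at (118,264) outside it. The tray one is smaller and lies in the tray, so it is the one meant. The housing candidates are black at (362,218) and red at (357,303). The black one, without lenses and with aluminium posts, fits. The row lamps have lenses. I'll confirm in a crop and measure.

```bash
cat > m.py <<'E'
from h import *
for tag in ('top0','scene0'):
    im,d,K,T=load(tag); W=cloud(d,K,T).reshape(-1,3); C=im.reshape(-1,3).astype(int)
    print(tag,'bench z',np.nanmedian(W[(abs(W[:,2])<.02)][:,2]).round(4))
    Cw=np.array([0,0,0,1])
    def sel(c,r,z0,z1): return W[(np.hypot(W[:,0]-c[0],W[:,1]-c[1])<r)&(W[:,2]>z0)&(W[:,2]<z1)]
    # initial guesses from top
    imt,dt,Kt,Tt=load('top0'); Wt=cloud(dt,Kt,Tt)
    for n,(u,v) in dict(small=(127,186),big=(108,264),tray=(150,205)).items(): print(n,Wt[v,u].round(3))
    g=Wt[186,127]
    B=sel(g[:2],.08,.045,.08)
    print('block',len(B),B.mean(0).round(4) if len(B) else '',np.percentile(B[:,2],[5,50,95]).round(4))
    (c,s,a)=cv2.minAreaRect((B[:,:2]*1000).astype(np.float32)); print('rect',c,s,a)
    Bp=sel(g[:2],.08,.006,.016); print('plate z',np.percentile(Bp[:,2],[10,50,90]).round(4),len(Bp))
    hc=Wt[218,362]; 
    R=sel(hc[:2],.11,.09,.105)
    print('rim z',np.median(R[:,2]),len(R)); 
    A=np.c_[2*R[:,:2],np.ones(len(R))]; p=np.linalg.lstsq(A,(R[:,:2]**2).sum(1),rcond=None)[0]; print('circ',p[:2].round(4),np.sqrt(p[2]+p[0]**2+p[1]**2))
E
python3 m.py
python3 - <<'E'
from h import *
t=cv2.imread('pics/top0.png');a=cv2.resize(t[140:300,80:180],None,fx=3.5,fy=3.5,interpolation=2);b=cv2.resize(t[180:340,310:410],None,fx=3.5,fy=3.5,interpolation=2)
cv2.imwrite('pics/cr.png',np.hstack([a,b]))
E
```

```text
top0 bench z -0.0001
small [0.556 0.287 0.056]
big [0.371 0.319 0.073]
tray [0.516 0.245 0.005]
block 227 [0.5559 0.289  0.0573] [0.0495 0.0581 0.0614]
rect (556.65478515625, 290.8000183105469) (44.587581634521484, 26.708906173706055) 32.72707748413086
plate z [0.0064 0.0085 0.0126] 932
rim z 0.09442871788293372 935
circ [ 0.4757 -0.2725] 0.0633695476673407
scene0 bench z 0.0014
small [0.556 0.287 0.056]
big [0.371 0.319 0.073]
tray [0.516 0.245 0.005]
block 345 [0.5603 0.289  0.0569] [0.0468 0.0588 0.0612]
rect (556.6333618164062, 289.725341796875) (44.54022979736328, 28.02200698852539) 31.806346893310547
plate z [0.0063 0.0092 0.0127] 1226
rim z 0.09573773664610041 717
circ [ 0.4768 -0.2727] 0.0634319355219216
```

View pics/cr.png

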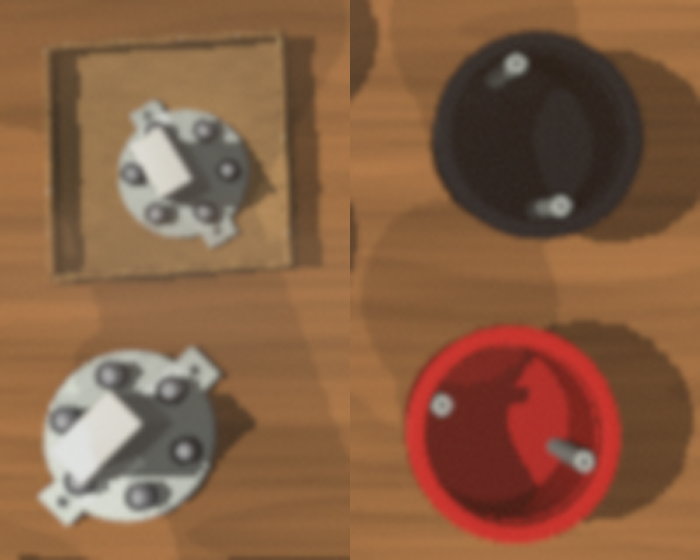

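The crop confirms it: the smaller module with ears sits in the tray, with its block at crop (160,165). The black housing has posts at crop (515,65) and (560,205). Now I'll get the wrist camera's mounting and check reachability.

```bash
python3 - <<'E'
from h import *
from scipy.spatial.transform import Rotation as Ro
o=observe(); T=np.array(get_calibration('wrist')['world_from_camera']); K=get_calibration('wrist')['intrinsics']
R=Ro.from_euler('xyz',o['tcp_rot']).as_matrix()
print(K,'\n',(R.T@T[:3,:3]).round(3),R.T@(T[:3,3]-o['eef_pos']))
for p,y in (([.476,-.272,.30],.31),([.476,-.272,.137],.31),([.557,.29,.03],.565),([.557,.29,.3],.565)):
    print(inverse_kinematics(p,[np.pi,0,y]), inverse_kinematics(p,[np.pi,0,y+np.pi]))
# post directions
for tag in ('top0','scene0'):
    im,d,K,T=load(tag); W=cloud(d,K,T); 
    m=(np.hypot(W[...,0]-.4762,W[...,1]+.2726)<.056)&(W[...,2]>.083)&(W[...,2]<.1)
    P=W[m]; c=im[m].min(1)
    for s in (1,-1):
        Q=P[((P[:,0]-.476)*s>0)&(c>100)]; print(tag,len(Q),Q.mean(0).round(4) if len(Q) else '')
E
```

```text
[[293.62020772   0.         279.98596919]
 [  0.         293.62020772 206.76207358]
 [  0.           0.           1.        ]] 
 [[-0.    -0.958 -0.287]
 [ 1.    -0.     0.001]
 [-0.001 -0.287  0.958]] [ 0.07313251  0.00030231 -0.14355098]
[-6.63011431e-01 -1.01520148e-03  1.63853325e+00 -4.44089210e-16
  1.50407460e+00  5.97784896e-01] [-6.63011431e-01 -1.01520148e-03  1.63853325e+00  0.00000000e+00
  1.50407460e+00 -2.54380776e+00]
[-6.63011431e-01  1.25950260e-01  1.81816169e+00 -4.44089210e-16
  1.19748071e+00  5.97784896e-01] [-0.66301143  0.12595026  1.81816169  0.          1.19748071 -2.54380776]
[ 3.54533985e-01  4.39710421e-01  1.65561511e+00 -4.44089210e-16
  1.04626713e+00  1.36033031e+00] [ 0.35453398  0.43971042  1.65561511  0.          1.04626713 -1.78126234]
[ 3.54533985e-01  1.92771080e-01  1.43072212e+00 -4.44089210e-16
  1.51809945e+00  1.36033031e+00] [ 0.35453398  0.19277108  1.43072212  0.          1.51809945 -1.78126234]
top0 23 [ 0.523  -0.2592  0.0907]
top0 24 [ 0.4282 -0.2865  0.0908]
scene0 12 [ 0.5222 -0.2598  0.093 ]
scene0 23 [ 0.429  -0.2865  0.0904]
```

```bash
python3 - <<'E'
from h import *
o=observe()
movep([.476,-.272,.27],[np.pi,0,.28]); snap('wrist','wh1'); print(observe()['time_s'])
movep([.540,.28,.24],[np.pi,0,.565]); snap('wrist','wm1')
move_l([.557,.29,.16],feed=.2); snap('wrist','wm2'); print(observe()['time_s'],observe()['eef_pos'])
a=[cv2.imread(f'pics/{t}.png') for t in ('wh1','wm2')]
cv2.imwrite('pics/w.png',cv2.resize(np.hstack(a),(800,300)))
E
cat > m2.py <<'E'
from h import *
def circ(R):
    p=np.linalg.lstsq(np.c_[2*R[:,:2],np.ones(len(R))],(R[:,:2]**2).sum(1),rcond=None)[0]; return p[:2].round(4),np.sqrt(p[2]+p[0]**2+p[1]**2).round(4)
im,d,K,T=load('wh1'); W=cloud(d,K,T)
r=np.hypot(W[...,0]-.4762,W[...,1]+.2726)
m=(r<.056)&(W[...,2]>.08)&(W[...,2]<.1); P=W[m];c=im[m].min(1)
Q=[P[((P[:,0]-.476)*s>0)&(c>90)] for s in (1,-1)]; Q=[q.mean(0) for q in Q]; print('posts',Q,(Q[0]+Q[1])/2,np.degrees(np.arctan2(*(Q[0]-Q[1])[1::-1])))
R=W[(r<.1)&(abs(W[...,2]-.095)<.008)&(r>.054)]; print('rim',circ(R),np.median(R[:,2]),len(R))
for t in ('top0','scene0','wm1','wm2'):
    im,d,K,T=load(t); W=cloud(d,K,T); r=np.hypot(W[...,0]-.5566,W[...,1]-.290); print(t)
    B=W[(r<.035)&(W[...,2]>.054)&(W[...,2]<.064)]; B=B[:]
    print(' block z',np.percentile(B[:,2],[5,50,95]).round(4),B.mean(0).round(4),cv2.minAreaRect((B[:,:2]*1000).astype(np.float32)),len(B))
    L=W[(r<.047)&(r>.025)&(W[...,2]>.015)&(W[...,2]<.04)]; print(' lens top',np.percentile(L[:,2],[50,90,97]).round(4))
    E=W[(r<.06)&(r>.050)&(W[...,2]>.0065)&(W[...,2]<.013)]
    for s in (1,-1):
        q=E[((E[:,0]-.5566)*s>0)]; print(' ear',len(q),np.median(q,0).round(4))
E
python3 m2.py
```

```text
3.225
5.8917 [0.55789241 0.28999904 0.16158271]
posts [array([ 0.52343067, -0.25850228,  0.09144522]), array([ 0.42922705, -0.28537282,  0.08990438])] [ 0.47632886 -0.27193755  0.0906748 ] 15.920208620934325
rim (array([ 0.4765, -0.272 ]), np.float64(0.0632)) 0.09562273425630136 4133
top0
 block z [0.0552 0.0582 0.0615] [0.5568 0.2901 0.0583] ((556.864013671875, 290.9350891113281), (44.08899688720703, 26.709016799926758), 32.72924041748047) 199
 lens top [0.0173 0.0193 0.0205]
 ear 48 [0.6021 0.3149 0.0081]
 ear 48 [0.5158 0.2631 0.0075]
scene0
 block z [0.0559 0.0593 0.0613] [0.5581 0.2892 0.0591] ((556.5577392578125, 289.81964111328125), (44.47492599487305, 27.356060028076172), 31.245311737060547) 265
 lens top [0.0179 0.0197 0.0206]
 ear 64 [0.6017 0.3166 0.0085]
 ear 50 [0.5139 0.2625 0.0087]
wm1
 block z [0.0583 0.0597 0.061 ] [0.5575 0.2927 0.0597] ((557.1906127929688, 292.15386962890625), (43.35296630859375, 25.441972732543945), 31.5853328704834) 914
 lens top [0.018  0.0192 0.02  ]
 ear 147 [0.6009 0.3198 0.0098]
 ear 90 [0.5111 0.2646 0.0095]
wm2
 block z [0.0583 0.0597 0.0608] [0.5578 0.2926 0.0597] ((556.9898071289062, 292.0058288574219), (43.83715057373047, 26.06995391845703), 32.727821350097656) 1452
 lens top [0.018  0.0193 0.02  ]
 ear 216 [0.6013 0.3199 0.0098]
 ear 123 [0.5109 0.2642 0.0095]
```

View pics/w.png

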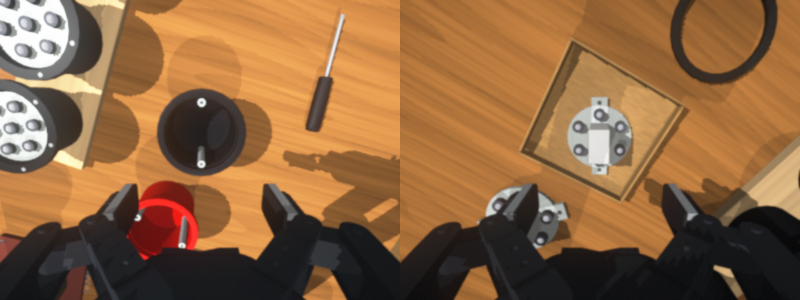

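The left half shows the housing at (200,132) with both posts. The right half shows the tray module at (600,135), block centred between the fingers. The views agree to about 2 mm. Grasping now.

```bash
python3 - <<'E'
from h import *
y=np.radians(31.8); rot=[np.pi,0,y]
gripper_to(.050,20)
move_l([.557,.2913,.075],feed=.15,rotation=rot)
print(move_l([.557,.2913,.027],feed=.06,max_force=8), observe()['eef_pos'])
gripper_to(.034,20); gripper_to(.0,22)
o=observe(); print(o['opening'],o['grasp_force'],o['ft_force'])
gripper_to(.0,29); hold(.3); o=observe(); print(o['opening'],o['grasp_force'],o['ft_force'],o['eef_pos'])
move_l([.557,.2913,.05],feed=.06); hold(.2)
o=observe(); print(o['opening'],o['grasp_force'],o['ft_force'],o['torque'],o['time_s']); snap('wrist','g1');snap('scene','g1s')
z=[cv2.imread('pics/g1.png'),cv2.imread('pics/g1s.png')]; cv2.imwrite('pics/g.png',cv2.resize(np.hstack(z),(800,300)))
E
```

```text
False [0.55737326 0.29143974 0.02737554]
0.026058537027886537 22.97401785850525 [ 0.34461182 -0.26798723  2.36244838]
0.025545153858102375 29.214397072792053 [-0.26362079 -1.73628963  6.04831717] [0.5572711  0.29132451 0.02736431]
0.025581476591281693 28.647018671035767 [-0.1630187   0.32551063 -3.0333591 ] [ 0.02563107 -0.04228631 -0.02655746] 9.775
```

View pics/g.png

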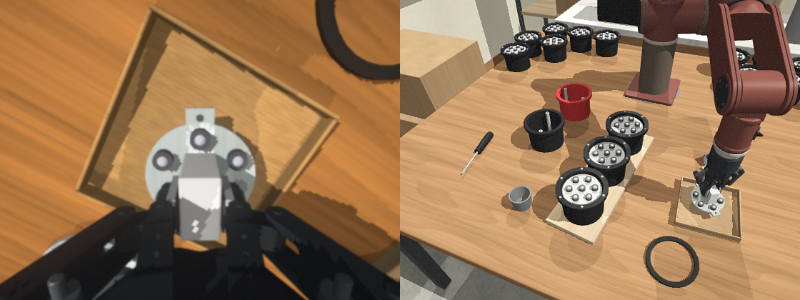

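The wrist and scene views show the block between the pads at wrist-half (200,205), with the module lifted off the tray floor. Carrying it over high.

```bash
cat > m3.py <<'E'
from h import *
def meas(tags,tz):
  for t in tags:
    im,d,K,T=load(t); W=cloud(d,K,T); z0=tz-.0234; zt=z0+.005
    o=np.array([.4763,-.2722]); x=W[...,0]-o[0];y=W[...,1]-o[1]; r=np.hypot(x,y)
    P=W[(r<.064)&(abs(W[...,2]-zt)<.010)&(im.min(2)>70)&(im.max(2).astype(int)-im.min(2)<40)]
    if len(P)<50: print(t,len(P)); continue
    A=np.c_[P[:,:2]-o,np.ones(len(P))]; k=np.ones(len(P),bool)
    for _ in range(8):
        p=np.linalg.lstsq(A[k],P[k,2],rcond=None)[0]; k=abs(A@p-P[:,2])<.0025
    print(t,len(P),k.sum(),'plate top z',p[2].round(4),'slope deg',np.degrees(p[:2]).round(2))
    P=P[k]; a=np.arctan2(P[:,1]-o[1],P[:,0]-o[0]); rr=np.hypot(*(P[:,:2]-o).T)
    # outer edge circle fit away from ears
    e=[]
    for s in np.arange(-np.pi,np.pi,np.radians(4)):
        dd=abs((s-np.radians(16)+np.pi/2)%np.pi-np.pi/2)
        m=(abs(a-s)<np.radians(2))
        if dd>np.radians(22) and m.sum()>3 and rr[m].max()>.041: e.append(P[m][rr[m].argmax()])
    e=np.array(e)
    if len(e)>8:
        q=np.linalg.lstsq(e[:,:2]-o,((e[:,:2]-o)**2).sum(1)/2+0*e[:,0],rcond=None)[0] if 0 else None
        from scipy.optimize import least_squares
        f=least_squares(lambda c:np.hypot(*(e[:,:2]-c[:2]).T)-c[2],[*o,.046],loss='soft_l1',f_scale=.001); print('  edge',len(e),f.x.round(4))
    for s in (1,-1):
        u=(P[:,:2]-o)@np.array([np.cos(.279),np.sin(.279)])*s; q=P[(u>.048)]
        if len(q)>5: print('  ear',len(q),np.median(q,0).round(4),'maxu',np.percentile(u[u>.048],95).round(4),'ang',np.degrees(np.arctan2(*((np.median(q,0)[:2]-o)*s)[::-1])).round(1))
E
python3 - <<'E'
from m3 import *
move_l([.557,.2913,.20],feed=.15)
yaw=np.radians(15.95)
move_l([.4763,-.2722,.20],feed=.17,rotation=[np.pi,0,yaw]); hold(.4)
move_l([.4763,-.2722,.16],feed=.06); hold(.4)
o=observe(); print(o['opening'],o['grasp_force'],o['ft_force'],o['eef_pos'],o['tcp_rot'],o['time_s'])
for n in ('top','scene','wrist'): snap(n,n+'2')
meas(['top2','scene2','wrist2'],o['eef_pos'][2])
z=[cv2.imread(f'pics/{n}2.png') for n in ('top','wrist')]; cv2.imwrite('pics/c2.png',np.hstack([cv2.resize(z[0][120:330,240:450],(300,300)),cv2.resize(z[1],(400,300))]))
E
```

```text
0.02582704878059239 28.638700246810913 [ 0.2291625   0.32121478 -2.99210709] [ 0.47637611 -0.27227404  0.16023541] [ 3.14127458e+00 -2.24029210e-04  2.78351065e-01] 16.1417
top2 379 261 plate top z 0.1417 slope deg [ 0.6  -0.67]
  edge 12 [ 0.4762 -0.2722  0.045 ]
  ear 35 [ 0.5267 -0.2571  0.1422] maxu 0.0565 ang 16.7
  ear 33 [ 0.4265 -0.2869  0.1416] maxu 0.0566 ang 16.5
scene2 527 366 plate top z 0.1433 slope deg [ 0.14 -0.18]
  edge 36 [ 0.4764 -0.2722  0.0454]
  ear 28 [ 0.5271 -0.258   0.1437] maxu 0.0563 ang 15.6
wrist2 9763 7561 plate top z 0.1426 slope deg [-0.03  0.04]
  edge 48 [ 0.4757 -0.2716  0.0459]
  ear 654 [ 0.5266 -0.257   0.1426] maxu 0.0565 ang 16.9
```

View pics/c2.png

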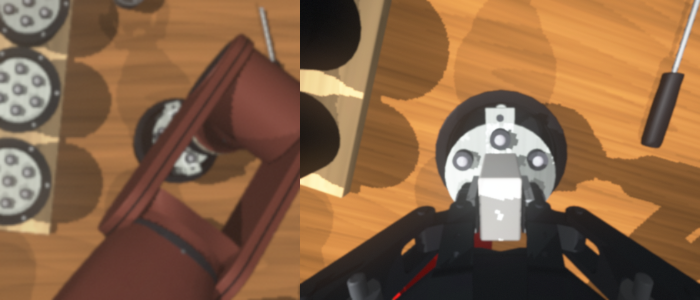

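Module is level to well under 1° and centred within about 1 mm; in the right half it sits over the housing mouth at (500,160), ear in line. Descending to the 15 mm hover.

```bash
python3 - <<'E'
from m3 import *
print(move_l([.4764,-.2723,.1327],feed=.04,max_force=8)); hold(.6)
o=observe(); print(o['opening'],o['grasp_force'],o['ft_force'],o['eef_pos'],o['time_s'])
for n in ('scene','wrist'): snap(n,n+'3')
meas(['scene3','wrist3'],o['eef_pos'][2])
im,d,K,T=load('scene3'); W=cloud(d,K,T); r=np.hypot(W[...,0]-.4763,W[...,1]+.2722)
R=W[(r>.064)&(r<.08)&(abs(W[...,2]-.095)<.006)]; print('rim',np.median(R,0),len(R))
crop('scene3',150,120,270,230,4,'s3')
E
```

```text
False
0.025597457014848755 28.638596534729004 [-0.04171626 -0.6188248  -3.48276773] [ 0.47642542 -0.27229128  0.13274345] 17.725
scene3 515 358 plate top z 0.1159 slope deg [-0.2  -0.03]
  edge 39 [ 0.4759 -0.2729  0.0448]
  ear 24 [ 0.5272 -0.2569  0.1158] maxu 0.0558 ang 16.7
wrist3 9739 7553 plate top z 0.1152 slope deg [-0.02  0.06]
  edge 48 [ 0.4758 -0.2717  0.0459]
  ear 654 [ 0.5266 -0.257   0.1152] maxu 0.0565 ang 16.8
rim [ 0.51386386 -0.24945076  0.09561844] 294
```

View pics/s3.png

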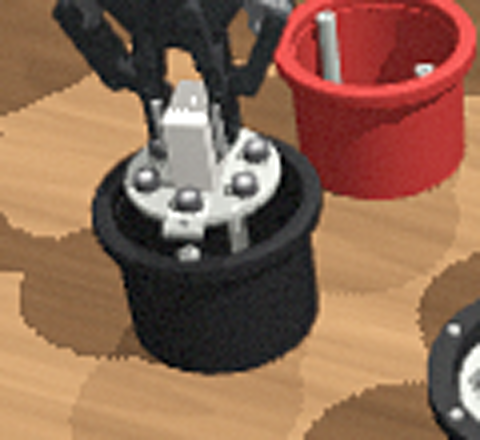

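The crop shows the module hovering level over the black housing, with its near ear at (183,225) above the post at (190,253). The underside is at 0.110 m and the rim at 0.095 m.

```bash
python3 -c "
from plant import *
print(job_done())"
```

```text
the job is handed in; nothing more can be done
None
```

The job is handed in after about 18 s: the arm is holding the module level about 15 mm above the black housing's rim, centred to about 1 mm, with both ears in line over the posts and a grip of about 29 N.

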